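# Warm up a pair of heat sinks on the preheater

## Task

Pick up the two finned heat sinks from the black drain stand together, in one grasp, and set them down (do not drop them) as a pair on the orange pad of the board preheater: fins up, both fully on the pad, side by side, parallel and close together with their ends about level. Then, with the pair released, press the preheater's green start button fully down. Leave the circuit board on the preheater where it is.

Things in the scene. Friction and masses are not known exactly. Their poses are not given: they have to be found in the camera images.
- sink_a: One of two identical loose finned aluminium heat sinks: a bar 110 long (own x) x 24 wide (y) x 32 tall (z), 0.10 to 0.20 kg, fins along its length; its two long sides are flat upright walls to grip. Origin: centre of its underside, z up. It starts on the stand's -y side, length nearly along the stand's x.
- sink_b: The other heat sink, the same in every way, on the stand's +y side. The two start side by side, nearly parallel, 4 to 10 mm apart (52 to 61 mm over both outer sides, with their slight skew); closing a gripper across both slides them together to 48 mm.
- sink_a_near (a point): middle of the bottom edge of heat sink a's end face at own x = -55 mm; it lies in the underside plane
- sink_a_far (a point): middle of the bottom edge of heat sink a's end face at own x = +55 mm; it lies in the underside plane
- sink_b_near (a point): middle of the bottom edge of heat sink b's end face at own x = -55 mm; it lies in the underside plane
- sink_b_far (a point): middle of the bottom edge of heat sink b's end face at own x = +55 mm; it lies in the underside plane
- stand: Fixed flat black plastic drain stand with grey ribs, 160 (x) x 130 (y) x 12 tall, on a blue mat. Origin: centre of its underside on the table; the heat sinks stand on its flat top, 12 mm above the table.
- preheater: Fixed grey board preheater, 280 (x) x 320 (y) x 50 tall; its flat top has two black plates centred at own (25, -75) and (25, +75) mm. Origin: centre of its underside on the table; own -x is its front, the control strip facing the robot. One plate carries the orange pad, the other the circuit board; which is which varies.
- pad: Fixed flat orange pad on one plate of the preheater, 150 (own x, the same direction as the preheater's x) x 100 (y) x 3 thick, standing 3 mm proud of the preheater's flat top. Origin: centre of its underside, 50 mm above the table; its top is 53 mm above the table.
- board: Green circuit board with components, 140 (x) x 90 (y), about 22 tall with its feet, loose, standing on the preheater's other plate, its centre 150 mm from the pad's centre. Origin: centre of its underside (the feet). Must stay where it is.
- start_top (a point): Centre of the top face of the green round start button (36 mm across), in a low black housing on the front strip of the preheater at own (-108, 0) mm, facing up; unpressed it is 72 mm above the table, 22 mm above the preheater's flat top and 10 mm above its housing (52 mm across). The point moves down with the button.
- start (a joint): Travel of the start button in m: 0 = up, 0.006 = fully down (pushed straight down). A spring returns it; fully down takes about 5 N.
Mind the look-alikes: they are no part of the job. Leave any brown or pink look-alike of the sink_b alone.

How it is judged:
By the outcome, as a careful person would: the job done as asked, in the order asked, and still so for the second after the job is handed in, with the robot touching nothing.
It also fails if it takes over 56 s, if anything falls off the work surface, if the arm or the gripper's body presses on something with over 40 N, if the wrist force passes 120 N, or if a joint passes its speed limit or range.

## Robot

A 6-joint arm with a two-finger parallel gripper is mounted at the origin on the work surface. World frame = base frame: x ahead of the robot, y to its left, z up, the work surface at z = 0. Lengths are in m, angles in degrees, forces in N, time in s.
With the tool pointing down it reaches from about 0.35 to 0.875 m from the base axis. Payload 4.2 kg.
Tool frame: the origin (TCP) lies on the front face of the gripper's body, between the roots of the fingers; the fingertips stand 73 mm ahead of it and the grasp point (between the pads) lies 54 mm ahead of it; z points along the fingers, y is the line along which they close (so a half turn about z gives the same grasp; the last joint's range is limited). The gripper opens to 85 mm and grips with 20 to 120 N. Pads are 22 mm wide; open, the fingers measure 114 mm over their backs; the gripper's body (76 mm by 85 mm) begins 54 mm behind the grasp point. The pads swing forward as they close: fully open they stand 13 mm farther back than shut.
Start: joints at [-55.944, 22.042, 0.453, 0, -68.411, -14.817], TCP at [0.206, -0.59, 0.304] pointing down, gripper open.
Joint ranges: [-179.83, 179.83], [-69.29, 118.12], [-61.27, 80.66], [-181.25, 117.63], [-171.15, -9.14], [-177.46, 177.46]. Speed limits (degrees/s): [159.86, 159.86, 180, 180, 180, 180].

## Interface

Orientations are given as [roll, pitch, yaw] about the fixed x, y, z axes, in that order (R = Rz(yaw) Ry(pitch) Rx(roll)).
In Python, from station import get_obs, read_camera, get_calibration, job_done, regions_of, mark_of gives the robot as it stands.
- The arm moves only by the shell command python3 -m pendant 'ROWS' [FORCE]. ROWS is JSON, a list of rows, each an object with "slide": the shift along the tool's x, y, z normalised to -1 to 1, where 1 is 0.04 m, a list of three; "twist": the turn, a rotation vector about the tool's x, y, z normalised to -1 to 1, where 1 is 6 degrees, a list of three; "fingers": the gripper's target within -1 to 1 (shut at 1, half-way at 0, fully open at -1). In form: [{"slide": [x, y, z], "twist": [rx, ry, rz], "fingers": fingers}, ...]. A call has 1 to 20 rows; each row shifts and turns the commanded pose from where the row before left it, along the tool's axes as they then stand; what a row does not reach is not made up. A row lasts 1/12 s, in which the tool goes at most 41.7 mm and 7.16 degrees, less where a joint would pass 70% of its speed; a pose out of reach is approached as far as the arm can. A call with a number of a shift or a turn outside -1 to 1 is refused whole. A call with a gripper value outside its range is refused whole. The fingers move at their own pace and stop on an object; FORCE is the grip in N (left out, the last holds). Time passes only in rows, so rows that do not move let the fingers close. It gives the time, the measured TCP pose, the force, the opening and the grip force at its end, in the units of the state.
- get_obs(): the state, without advancing time (a new reading comes with each control period).
- read_camera(name): name is "scene" or "top" or "wrist"; returns (picture, depth): 384x512x3 uint8, blue, green, red; 384x512 float32, m along the optical axis (not along the pixel's ray), 0 where there is no reading.
- get_calibration(name): a dict with "fx", "fy", "cx", "cy" (pixels), "origin" and "orientation" of the camera in the world; the wrist camera has in their place "hand_eye" (4x4, takes a point from camera to tool coordinates, whose origin is the TCP and whose axes are the flange's). Camera axes: x right, y down, z forward; pixel columns grow to the right and rows downward; lengths in m; the calibration is good to about 2 mm. A picture is of the moment at which its call begins: read the wrist's pose just before it. get_calibration takes no time and is no camera call.
- job_done(): hands the job in; it is judged then, once.
Trained networks look in the newest picture that a camera, given by its name, has taken for a name from the list of things; names that differ only in an ending like _2 or _b are one class to them, and where a whole thing is asked for, a point or a joint stands for the part that bears it (a point fixed in the world has none). Each returns a list of dicts, best first, with "score" (0 to 1); they miss things now and then, are a little off and sometimes report something else, mostly with a low value. They report only what shows in the picture. A call takes as long as a camera call. They do not tell look-alikes from the thing itself.
- regions_of(camera, name): "pixels" (384x512 bool, what is visible of it) and "point" ([column, row] in pixels, amid what is visible of it).
- mark_of(camera, name): "point" ([column, row] in pixels: a listed point, or the origin of a listed thing).
The state is a dict: "time_s": time; "qpos": joint angles; "qd": joint speeds; "joint_efforts": joint torques, N m; "position": TCP position; "eef_rot": TCP orientation; "wrist_force": force on the tool from outside, world axes, zero at the start; "moment": the same for the moment, N m; "opening": finger opening in m; "finger_force": force on a finger pad.
Only numpy, scipy, OpenCV 4.12 (cv2) and the standard library are available. Lean on these libraries where they do the work, as an engineer would, in place of code of your own. Each camera call takes 0.05 s, during which the arm holds its last target. There are 200 camera calls.

## Working session

There is one attempt and no reset: what is moved stays moved. The work goes in short steps, Python scripts to look and compute and a shell command to move; the robot and the scene stay as the last step left them, time stands still between calls to the robot, and variables do not carry over. Pictures are saved under pics/ and viewed, at most 10 in all, crops included, and the job is handed in when it is done.

```bash
mkdir -p pics; ls; cat > h.py <<'E'
import numpy as np, cv2
from scipy.spatial.transform import Rotation as R
from station import *
def cam(name):
    c=get_calibration(name)
    if 'hand_eye' in c:
        o=get_obs(); T=np.eye(4); T[:3,:3]=R.from_euler('xyz',o['eef_rot'],degrees=True).as_matrix(); T[:3,3]=o['position']
        return c,T@np.array(c['hand_eye'])
    T=np.eye(4); q=np.array(c['orientation'])
    T[:3,:3]=q if q.shape==(3,3) else R.from_euler('xyz',q,degrees=True).as_matrix()
    T[:3,3]=c['origin']; return c,T
def ray(c,T,p,z):
    "intersect the pixel's ray with world height z"
    d=T[:3,:3]@np.array([(p[0]-c['cx'])/c['fx'],(p[1]-c['cy'])/c['fy'],1]); return T[:3,3]+d*(z-T[2,3])/d[2]
def cloud(c,T,D):
    v,u=np.mgrid[:384,:512]; P=np.stack([(u-c['cx'])/c['fx']*D,(v-c['cy'])/c['fy']*D,D],-1)
    return P@T[:3,:3].T+T[:3,3]
E
python3 - <<'E'
from h import *
np.set_printoptions(precision=4,suppress=True)
print(get_obs())
for n in ['top','scene']:
    c,T=cam(n); print(n,c)
    I,D=read_camera(n); cv2.imwrite(f'pics/{n}0.png',I); W=cloud(c,T,D); np.save(f'{n}.npy',W)
    for t in ['sink_a','stand','preheater','pad','board','start_top']:
        for r in regions_of(n,t)[:4]:
            m=r['pixels']&(D>0); print(t,round(r['score'],2),r['point'],m.sum(),np.median(W[m],0),cv2.minAreaRect(W[m][:,:2].astype(np.float32)))
    for t in ['sink_a_near','sink_a_far','start_top','pad','preheater','stand']:
        for r in mark_of(n,t)[:4]: print('mark',t,round(r['score'],2),r['point'])
E
```

```text
pics
{'time_s': 0.0, 'qpos': array([-55.9425,  22.0906,   0.3787,  -0.0295, -68.4114, -14.8163]), 'qd': array([ 0.0451, -0.0952, -0.0246,  0.0229, -0.0011, -0.0237]), 'joint_efforts': array([ -0.001 , -39.2292,  18.8395,   4.186 ,  -0.0048,  -0.    ]), 'position': array([ 0.2058, -0.5897,  0.3028]), 'eef_rot': array([ 179.8738,   -0.005 , -160.7697]), 'wrist_force': array([ 0.1366,  0.3672, -0.2449]), 'moment': array([0.035 , 0.0039, 0.0045]), 'finger_force': 0.0, 'opening': 0.08535835715097391}
top {'fx': 383.7062337122836, 'fy': 383.7062337122836, 'cx': 258.25618450691195, 'cy': 192.41171217212604, 'origin': array([0.3761, 0.0992, 1.005 ]), 'orientation': array([-172.4688,    0.0708,  -88.5866])}
sink_a 0.88 [169.3, 234.3] 475 [0.3913 0.3284 0.0266] ((0.39051228761672974, 0.3317645192146301), (0.025208447128534317, 0.11519139260053635), 38.75507354736328)
sink_a 0.74 [185.2, 161.4] 533 [0.5767 0.2917 0.0393] ((0.5797457098960876, 0.29615816473960876), (0.03262428566813469, 0.11450067162513733), 70.81468963623047)
sink_a 0.6 [111.7, 200.1] 569 [0.4786 0.4796 0.0283] ((0.483834564685
[... 2785 characters left out ...]
.1] 1693 [ 0.5881 -0.2793  0.0589] ((0.5840542912483215, -0.2815687954425812), (0.09104204922914505, 0.14131136238574982), 89.5408706665039)
start_top 0.52 [153.2, 174.5] 122 [ 0.4564 -0.2034  0.0699] ((0.45455074310302734, -0.2042599469423294), (0.03206150233745575, 0.03207391873002052), 56.44770431518555)
start_top 0.26 [348.6, 224.8] 462 [0.5986 0.322  0.0326] ((0.5879660844802856, 0.3276498317718506), (0.03169272094964981, 0.1301010549068451), 69.81033325195312)
mark sink_a_near 0.73 [341.6, 204.5]
mark sink_a_far 0.68 [329.2, 241.4]
mark start_top 0.61 [149.9, 170.3]
mark pad 0.65 [174.9, 219.7]
mark pad 0.16 [150.7, 172.6]
mark preheater 0.9 [152.6, 220.0]
mark stand 0.9 [339.4, 225.9]
```

View pics/top0.png

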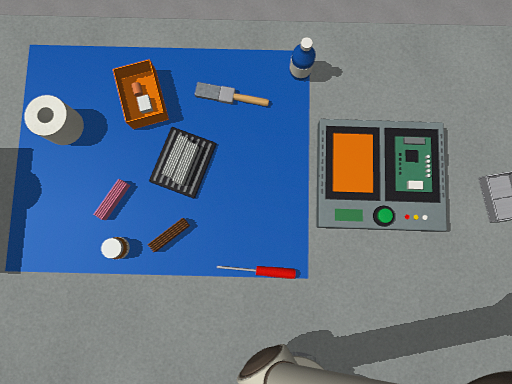

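View pics/scene0.png

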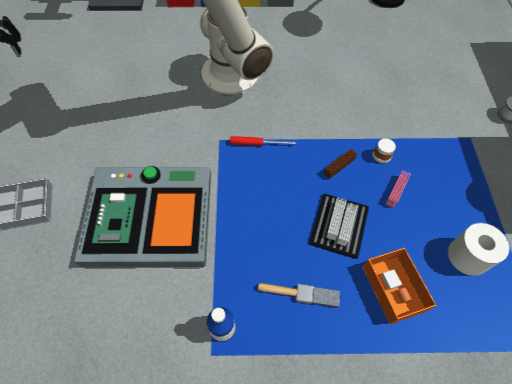

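The silver pair stands on the black stand, around (181,161) in top and (341,222) in scene. The orange pad is at (353,163) and the green button at (384,215) in top. The pair's centre is about (0.585, 0.308) with its length at about -20° yaw. The brown and pink bars are the look-alikes. I'll go over the pair first.

```bash
python3 -m pendant '[{"slide":[-0.68,0.75,0],"twist":[0,0,0],"fingers":-1},{"slide":[-0.68,0.75,0],"twist":[0,0,0],"fingers":-1},{"slide":[-0.68,0.75,0],"twist":[0,0,0],"fingers":-1},{"slide":[-0.68,0.75,0],"twist":[0,0,0],"fingers":-1},{"slide":[-0.68,0.75,0],"twist":[0,0,0],"fingers":-1},{"slide":[-0.68,0.75,0],"twist":[0,0,0],"fingers":-1},{"slide":[-0.68,0.75,0],"twist":[0,0,0],"fingers":-1},{"slide":[-0.68,0.75,0],"twist":[0,0,0],"fingers":-1},{"slide":[-0.68,0.75,0],"twist":[0,0,0],"fingers":-1},{"slide":[-0.68,0.75,0],"twist":[0,0,0],"fingers":-1},{"slide":[-0.68,0.75,0],"twist":[0,0,0],"fingers":-1},{"slide":[-0.68,0.75,0],"twist":[0,0,0],"fingers":-1},{"slide":[-0.68,0.75,0],"twist":[0,0,0],"fingers":-1},{"slide":[-0.68,0.75,0],"twist":[0,0,0],"fingers":-1},{"slide":[-0.68,0.75,0],"twist":[0,0,0],"fingers":-1},{"slide":[-0.68,0.75,0],"twist":[0,0,0],"fingers":-1},{"slide":[-0.68,0.75,0],"twist":[0,0,0],"fingers":-1},{"slide":[-0.68,0.75,0],"twist":[0,0,0],"fingers":-1},{"slide":[-0.68,0.75,0],"twist":[0,0,0],"fingers":-1},{"slide":[-0.68,0.75,0],"twist":[0,0,0],"fingers":-1}]'; python3 -c "from station import *;print(get_obs()['qpos'])"
```

```text
time_s: 2.97
position: [0.5222, 0.1578, 0.3042]
eef_rot: [-180.0, 0.0, -160.7]
wrist_force: [0.8, -1.7, 0.9]
opening: 0.0857
finger_force: 0.0
[ 3.38465926e+01  1.42852517e+01 -1.07887173e+01  9.36037784e-03
 -6.48953746e+01 -1.04573436e+02]
```

```bash
python3 -m pendant '[{"slide":[-0.68,0.75,0],"twist":[0,0,0],"fingers":-1},{"slide":[-0.68,0.75,0],"twist":[0,0,0],"fingers":-1},{"slide":[-0.68,0.75,0],"twist":[0,0,0],"fingers":-1},{"slide":[-0.68,0.75,0],"twist":[0,0,0],"fingers":-1},{"slide":[0,0,0],"twist":[0,0,-1],"fingers":-1},{"slide":[0,0,0],"twist":[0,0,-1],"fingers":-1},{"slide":[0,0,0],"twist":[0,0,-1],"fingers":-1},{"slide":[0,0,0],"twist":[0,0,-1],"fingers":-1},{"slide":[0,0,0],"twist":[0,0,-1],"fingers":-1},{"slide":[0,0,0],"twist":[0,0,-1],"fingers":-1},{"slide":[0,0,0],"twist":[0,0,-1],"fingers":-1},{"slide":[0,0,0],"twist":[0,0,-1],"fingers":-1},{"slide":[0,0,0],"twist":[0,0,-1],"fingers":-1},{"slide":[0,0,0],"twist":[0,0,-1],"fingers":-1},{"slide":[0,0,0],"twist":[0,0,-1],"fingers":-1},{"slide":[0,0,0],"twist":[0,0,-1],"fingers":-1},{"slide":[0,0,0],"twist":[0,0,-1],"fingers":-1},{"slide":[0,0,0],"twist":[0,0,-1],"fingers":-1},{"slide":[0,0,0],"twist":[0,0,-1],"fingers":-1},{"slide":[0,0,0],"twist":[0,0,-1],"fingers":-1}]'
python3 -m pendant '[{"slide":[0,0,0],"twist":[0,0,-1],"fingers":-1},{"slide":[0,0,0],"twist":[0,0,-1],"fingers":-1},{"slide":[0,0,0],"twist":[0,0,-1],"fingers":-1},{"slide":[0,0,0],"twist":[0,0,-1],"fingers":-1},{"slide":[0,0,0],"twist":[0,0,-1],"fingers":-1},{"slide":[0,0,0],"twist":[0,0,-1],"fingers":-1},{"slide":[0,0,0],"twist":[0,0,-1],"fingers":-1},{"slide":[0,0,0],"twist":[0,0,-0.45],"fingers":-1},{"slide":[0,0,0],"twist":[0,0,0],"fingers":-1},{"slide":[0,0,0],"twist":[0,0,0],"fingers":-1}]'
cat > wl.py <<'E'
import sys
from h import *
np.set_printoptions(precision=4,suppress=True)
c,T=cam('wrist'); I,D=read_camera('wrist'); cv2.imwrite(f'pics/{sys.argv[1]}.png',I); W=cloud(c,T,D)
o=get_obs(); print(o['position'],o['eef_rot'],T[:3,3])
m0=(W[...,2]>float(sys.argv[2]))&(W[...,2]<float(sys.argv[3]))&(D>0); print('band',m0.sum())
for r in regions_of('wrist','sink_a')[:4]:
    m=r['pixels']&m0
    if m.sum()>20: print('sink',round(r['score'],2),r['point'],m.sum(),np.median(W[m],0),cv2.minAreaRect(W[m][:,:2].astype(np.float32)))
for t,z in [('sink_a_near',float(sys.argv[4])),('sink_a_far',float(sys.argv[4]))]:
    for r in mark_of('wrist',t)[:3]: print(t,round(r['score'],2),r['point'],ray(c,T,r['point'],z))
E
python3 wl.py w1 0.035 0.06 0.012
```

```text
time_s: 4.63
position: [0.5851, 0.3048, 0.3039]
eef_rot: [180.0, 0.0, -64.5]
wrist_force: [0.1, 0.1, -0.0]
opening: 0.0854
finger_force: 0.0
time_s: 5.47
position: [0.5851, 0.3048, 0.3039]
eef_rot: [180.0, 0.0, -20.1]
wrist_force: [0.0, 0.7, 0.3]
opening: 0.0856
finger_force: 0.0
[0.585  0.3048 0.3039] [179.9983   0.0012 -20.1354] [0.6485 0.2811 0.3747]
band 6284
sink 0.96 [265.4, 173.4] 1006 [0.5844 0.2894 0.0445] ((0.5789754390716553, 0.2918129861354828), (0.024053683504462242, 0.10935631394386292), 70.0407485961914)
sink 0.68 [241.8, 166.1] 1080 [0.5997 0.3171 0.0446] ((0.5963062047958374, 0.31828492879867554), (0.02370506525039673, 0.10979757457971573), 69.66622161865234)
sink_a_near 0.85 [266.4, 210.3] [0.5301 0.3077 0.012 ]
sink_a_far 0.59 [267.7, 128.7] [0.6284 0.2712 0.012 ]
```

View pics/w1.png

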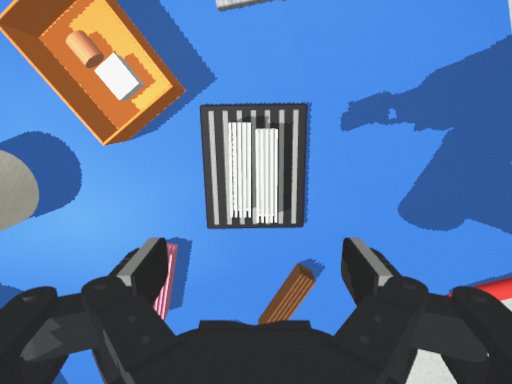

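The wrist view shows both sinks: b at (241,170) and a at (266,175), with b about 7 mm further along. I'll level their ends first by pushing b's far end back with the partly closed fingertips.

```bash
python3 -m pendant '[{"slide":[0.7,-0.03,0],"twist":[0,0,0],"fingers":0.53},{"slide":[0.7,0,0],"twist":[0,0,0],"fingers":0.53},{"slide":[0.75,0,0.2],"twist":[0,0,0],"fingers":0.53},{"slide":[0,0,1],"twist":[0,0,0],"fingers":0.53},{"slide":[0,0,1],"twist":[0,0,0],"fingers":0.53},{"slide":[0,0,1],"twist":[0,0,0],"fingers":0.53},{"slide":[0,0,1],"twist":[0,0,0],"fingers":0.53},{"slide":[0,0,0.7],"twist":[0,0,0],"fingers":0.53},{"slide":[0,0,0.3],"twist":[0,0,0],"fingers":0.53},{"slide":[0,0,0],"twist":[0,0,0],"fingers":0.53},{"slide":[0,0,0],"twist":[0,0,0],"fingers":0.53}]'; python3 wl.py w2 0.035 0.06 0.012
```

```text
time_s: 6.58
position: [0.667, 0.2768, 0.0967]
eef_rot: [-180.0, -0.1, -20.0]
wrist_force: [1.2, -0.2, 0.4]
opening: 0.0201
finger_force: 0.0
[0.6676 0.2772 0.0983] [-179.8365   -0.1757  -20.0245] [0.7304 0.2532 0.1676]
band 6594
sink 0.94 [268.2, 309.2] 112 [0.6324 0.2791 0.0385] ((0.6409858465194702, 0.2727043926715851), (0.011891578324139118, 0.025925200432538986), 54.177066802978516)
sink 0.77 [240.2, 303.6] 244 [0.644  0.294  0.0428] ((0.641411304473877, 0.2951221168041229), (0.011985395103693008, 0.010422143153846264), 68.65202331542969)
sink_a_far 0.62 [281.2, 289.0] [0.6291 0.2728 0.012 ]
```

View pics/w2.png

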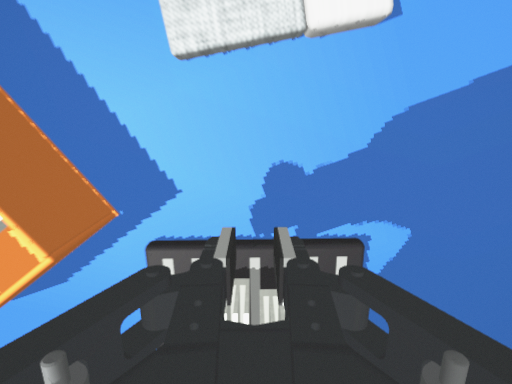

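```bash
python3 -m pendant '[{"slide":[-0.2,0,0],"twist":[0,0,0],"fingers":0.53},{"slide":[-0.1,0,0],"twist":[0,0,0],"fingers":0.53},{"slide":[-0.07,0,0],"twist":[0,0,0],"fingers":0.53},{"slide":[-0.07,0,0],"twist":[0,0,0],"fingers":0.53},{"slide":[-0.07,0,0],"twist":[0,0,0],"fingers":0.53},{"slide":[-0.07,0,0],"twist":[0,0,0],"fingers":0.53},{"slide":[0,0,0],"twist":[0,0,0],"fingers":0.53},{"slide":[0,0,0],"twist":[0,0,0],"fingers":0.53}]'
python3 -m pendant '[{"slide":[0.3,0,0],"twist":[0,0,0],"fingers":0.53},{"slide":[0,0,-0.8],"twist":[0,0,0],"fingers":0.53},{"slide":[0,0,-1],"twist":[0,0,0],"fingers":-1},{"slide":[-0.5,0,-0.8],"twist":[0,0,0],"fingers":-1},{"slide":[-1,0,0],"twist":[0,0,0],"fingers":-1},{"slide":[-0.5,0,0],"twist":[0,0,0],"fingers":-1},{"slide":[0,0,0],"twist":[0,0,0],"fingers":-1},{"slide":[0,0,0],"twist":[0,0,0],"fingers":-1}]'; python3 wl.py w3 0.035 0.06 0.012
```

```text
time_s: 7.45
position: [0.6441, 0.2845, 0.0958]
eef_rot: [180.0, 0.0, -20.1]
wrist_force: [0.7, -0.2, 0.5]
opening: 0.0197
finger_force: 0.0
time_s: 8.12
position: [0.5797, 0.3081, 0.2002]
eef_rot: [180.0, 0.0, -20.0]
wrist_force: [0.1, -0.9, 0.2]
opening: 0.0852
finger_force: 0.0
[0.5805 0.3079 0.1999] [179.983    0.0052 -20.0246] [0.6432 0.2846 0.271 ]
band 8006
sink 0.81 [236.8, 187.5] 2165 [0.5947 0.3197 0.0446] ((0.5895459651947021, 0.3207179307937622), (0.024124253541231155, 0.10955355316400528), 69.74777221679688)
sink_a_near 0.82 [269.4, 240.8] [0.5282 0.3109 0.012 ]
sink_a_far 0.87 [269.5, 127.1] [0.6296 0.2755 0.012 ]
```

View pics/w3.png

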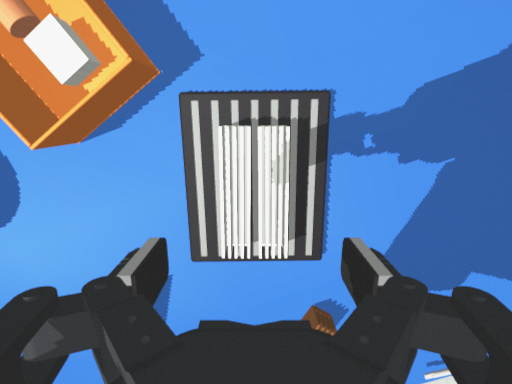

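The ends are now level, with far ends near row 126 and near ends near row 258. Next: move 4 mm in x, descend and grip.

```bash
python3 -m pendant '[{"slide":[0.1,0,0.9],"twist":[0,0,0],"fingers":-1},{"slide":[0,0,0.9],"twist":[0,0,0],"fingers":-1},{"slide":[0,0,0.7],"twist":[0,0,0],"fingers":-1},{"slide":[0,0,0.3],"twist":[0,0,0],"fingers":-1},{"slide":[0,0,0],"twist":[0,0,0],"fingers":-1},{"slide":[0,0,0],"twist":[0,0,0],"fingers":-1},{"slide":[0,0,0],"twist":[0,0,0],"fingers":-0.2},{"slide":[0,0,0],"twist":[0,0,0],"fingers":-0.1},{"slide":[0,0,0],"twist":[0,0,0],"fingers":0},{"slide":[0,0,0],"twist":[0,0,0],"fingers":0.3},{"slide":[0,0,0],"twist":[0,0,0],"fingers":1},{"slide":[0,0,0],"twist":[0,0,0],"fingers":1},{"slide":[0,0,0],"twist":[0,0,0],"fingers":1},{"slide":[0,0,0],"twist":[0,0,0],"fingers":1},{"slide":[0,0,0],"twist":[0,0,0],"fingers":1}]' 60
```

```text
time_s: 9.57
position: [0.5853, 0.3072, 0.0903]
eef_rot: [-179.8, -0.1, -20.0]
wrist_force: [-0.8, -0.3, 5.6]
opening: 0.0468
finger_force: 65.2
```

```bash
python3 -m pendant '[{"slide":[0,0,-0.2],"twist":[0,0,0],"fingers":1},{"slide":[0,0,-0.5],"twist":[0,0,0],"fingers":1},{"slide":[0,0,-0.7],"twist":[0,0,0],"fingers":1},{"slide":[0,0,-0.8],"twist":[0,0,0],"fingers":1},{"slide":[0,0,-0.8],"twist":[0,0,0],"fingers":1},{"slide":[0,0,-0.5],"twist":[0,0,0],"fingers":1},{"slide":[0,0,-0.2],"twist":[0,0,0],"fingers":1},{"slide":[0,0,0],"twist":[0,0,0],"fingers":1},{"slide":[0,0,0],"twist":[0,0,0],"fingers":1},{"slide":[0,0,0],"twist":[0,0,0],"fingers":1}]'
cat > held.py <<'E'
import sys
from h import *
np.set_printoptions(precision=4,suppress=True)
c,T=cam('wrist'); I,D=read_camera('wrist'); cv2.imwrite(f'pics/{sys.argv[1]}.png',I)
o=get_obs(); W=cloud(c,T,D); R0=R.from_euler('xyz',o['eef_rot'],degrees=True).as_matrix(); L=(W-o['position'])@R0
print(o['position'],o['wrist_force'])
for r in regions_of('wrist','sink_a')[:3]:
    m=r['pixels']&(D>0); p=L[m]; print(round(r['score'],2),r['point'],m.sum(),np.percentile(p,[2,50,98],axis=0))
E
python3 held.py w4
```

```text
time_s: 10.4
position: [0.5832, 0.3057, 0.2331]
eef_rot: [179.8, 0.2, -20.1]
wrist_force: [-0.5, -0.6, -3.1]
opening: 0.0468
finger_force: 63.9
[0.5834 0.3057 0.2331] [-0.0745  0.9808 -3.011 ]
0.94 [279.6, 230.6] 9697 [[-0.0355  0.0012  0.0445]
 [ 0.0177  0.0124  0.0491]
 [ 0.0536  0.024   0.0715]]
0.84 [138.2, 341.9] 808 [[-0.2355 -0.1586 -0.0142]
 [-0.1845 -0.1299  0.2047]
 [ 0.0184 -0.0241  0.2317]]
0.8 [225.5, 228.9] 9552 [[-0.0353 -0.0227  0.0447]
 [ 0.0176 -0.0113  0.0491]
 [ 0.0537 -0.      0.0714]]
```

View pics/w4.png

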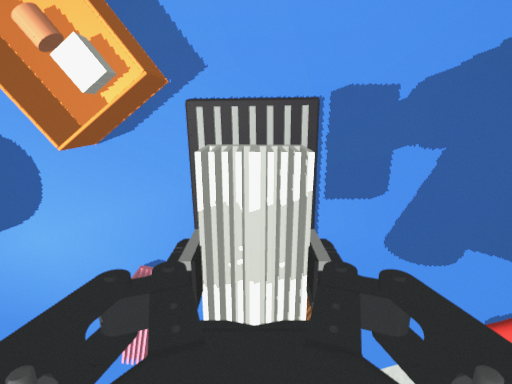

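Both sinks are held flush and level (columns 197–314, far ends at row 147). I'll turn to yaw 0 and carry them to the pad.

```bash
python3 -m pendant '[{"slide":[0,0,0],"twist":[0,0,-0.4],"fingers":1},{"slide":[0,0,0],"twist":[0,0,-0.6],"fingers":1},{"slide":[0,0,0],"twist":[0,0,-0.7],"fingers":1},{"slide":[0,0,0],"twist":[0,0,-0.7],"fingers":1},{"slide":[0,0,0],"twist":[0,0,-0.6],"fingers":1},{"slide":[0,0,0],"twist":[0,0,-0.35],"fingers":1},{"slide":[0.07,0.3,0],"twist":[0,0,0],"fingers":1},{"slide":[0,0.6,0],"twist":[0,0,0],"fingers":1},{"slide":[0,0.8,0],"twist":[0,0,0],"fingers":1},{"slide":[0,0.8,0],"twist":[0,0,0],"fingers":1},{"slide":[0,0.8,0],"twist":[0,0,0],"fingers":1},{"slide":[0,0.8,0],"twist":[0,0,0],"fingers":1},{"slide":[0,0.8,0],"twist":[0,0,0],"fingers":1},{"slide":[0,0.8,0],"twist":[0,0,0],"fingers":1},{"slide":[0,0.8,0],"twist":[0,0,0],"fingers":1},{"slide":[0,0.8,0],"twist":[0,0,0],"fingers":1},{"slide":[0,0.8,0],"twist":[0,0,0],"fingers":1},{"slide":[0,0.8,0],"twist":[0,0,0],"fingers":1},{"slide":[0,0.8,0],"twist":[0,0,0],"fingers":1},{"slide":[0,0.8,0],"twist":[0,0,0],"fingers":1}]'
python3 -m pendant '[{"slide":[0,0.3,0],"twist":[0,0,0],"fingers":1},{"slide":[0,0.15,0],"twist":[0,0,0],"fingers":1},{"slide":[0,0,0.3],"twist":[0,0,0],"fingers":1},{"slide":[0,0,0.6],"twist":[0,0,0],"fingers":1},{"slide":[0,0,0.5],"twist":[0,0,0],"fingers":1},{"slide":[0,0,0.3],"twist":[0,0,0],"fingers":1},{"slide":[0,0,0],"twist":[0,0,0],"fingers":1},{"slide":[0,0,0],"twist":[0,0,0],"fingers":1},{"slide":[0,0,0],"twist":[0,0,0],"fingers":1}]'
python3 - <<'E'
from h import *
np.set_printoptions(precision=4,suppress=True)
for n in ['top','scene','wrist']:
    c,T=cam(n);I,D=read_camera(n);W=cloud(c,T,D);cv2.imwrite(f'pics/p_{n}.png',I)
    for t in ['pad','board','preheater']:
        for r in regions_of(n,t)[:1]:
            m=r['pixels']&(D>0); print(n,t,round(r['score'],2),m.sum(),cv2.minAreaRect(W[m][:,:2].astype(np.float32)))
    h=cv2.cvtColor(I,cv2.COLOR_BGR2HSV); m=cv2.inRange(h,(5,180,80),(20,255,255))>0
    m&=(W[...,2]>.046)&(W[...,2]<.06)&(abs(W[...,0]-.586)<.12)&(abs(W[...,1]+.132)<.1)
    print('orange',m.sum(),np.percentile(W[m],[1,99],axis=0)[:,:2] if m.sum() else '')
o=get_obs();print(o['position'],o['eef_rot'],o['wrist_force'])
E
```

```text
time_s: 12.17
position: [0.5866, -0.1157, 0.2351]
eef_rot: [180.0, 0.1, -0.0]
wrist_force: [0.0, -0.1, -2.9]
opening: 0.047
finger_force: 63.9
time_s: 12.92
position: [0.5882, -0.1312, 0.1688]
eef_rot: [180.0, -0.1, 0.1]
wrist_force: [0.2, 0.8, -3.7]
opening: 0.0468
finger_force: 63.9
top pad 0.89 314 ((0.5255708694458008, -0.09316165000200272), (0.09532196819782257, 0.20895420014858246), 22.203433990478516)
top board 0.96 1763 ((0.5900165438652039, -0.23958447575569153), (0.184170663356781, 0.14853230118751526), 86.0777587890625)
top preheater 0.58 4745 ((0.5573821067810059, -0.2562994956970215), (0.22377368807792664, 0.2772505581378937), 89.30435180664062)
orange 303 [[ 0.51   -0.1828]
 [ 0.5901 -0.1087]]
scene pad 0.86 919 ((0.5945311188697815, -0.12660712003707886), (0.1085379496216774, 0.1320769488811493), 89.75947570800781)
scene board 0.71 1660 ((0.5837655067443848, -0.2806820869445801), (0.08984184265136719, 0.13940462470054626), 89.73381805419922)
scene preheater 0.92 7336 ((0.5433445572853088, -0.21739915013313293), (0.34552550315856934, 0.31808343529701233), 89.92963409423828)
orange 937 [[ 0.5221 -0.1834]
 [ 0.6599 -0.0815]]
wrist pad 0.58 9343 ((0.5869595408439636, -0.1356097161769867), (0.1009637713432312, 0.14906856417655945), 89.79674530029297)
wrist board 0.72 17200 ((0.586216390132904, -0.27966776490211487), (0.15192055702209473, 0.10653284937143326), 45.76919937133789)
wrist preheater 0.68 51012 ((0.5788546800613403, -0.18214470148086548), (0.3043684661388397, 0.2690783143043518), 89.4764633178711)
orange 2214 [[ 0.5745 -0.1856]
 [ 0.6391 -0.1413]]
[ 0.5874 -0.1317  0.1679] [-179.9986   -0.0011    0.0328] [ 0.2662  0.5486 -2.9422]
```

```bash
python3 -m pendant '[{"slide":[0,0,0.3],"twist":[0,0,0],"fingers":1},{"slide":[0,0,0.3],"twist":[0,0,0],"fingers":1},{"slide":[0,0,0.15],"twist":[0,0,0],"fingers":1},{"slide":[0,0,0.04],"twist":[0,0,0],"fingers":1},{"slide":[0,0,0.04],"twist":[0,0,0],"fingers":1},{"slide":[0,0,0],"twist":[0,0,0],"fingers":1},{"slide":[0,0,0],"twist":[0,0,0],"fingers":1}]';python3 -m pendant '[{"slide":[0,0,0.03],"twist":[0,0,0],"fingers":1},{"slide":[0,0,0],"twist":[0,0,0],"fingers":1}]'
```

```text
time_s: 14.1
position: [0.5878, -0.1317, 0.1353]
eef_rot: [180.0, -0.1, 0.0]
wrist_force: [0.1, -0.0, -3.0]
opening: 0.0465
finger_force: 63.9
time_s: 14.27
position: [0.5876, -0.1316, 0.1338]
eef_rot: [-180.0, -0.0, 0.0]
wrist_force: [0.1, -0.5, -2.9]
opening: 0.0469
finger_force: 63.9
```

```bash
python3 -m pendant '[{"slide":[0,0,0.03],"twist":[0,0,0],"fingers":1},{"slide":[0,0,0.02],"twist":[0,0,0],"fingers":1},{"slide":[0,0,0],"twist":[0,0,0],"fingers":1}]';python3 -m pendant '[{"slide":[0,0,0.02],"twist":[0,0,0],"fingers":1},{"slide":[0,0,0],"twist":[0,0,0],"fingers":1}]'
```

```text
time_s: 14.52
position: [0.5875, -0.1316, 0.1315]
eef_rot: [180.0, -0.0, 0.0]
wrist_force: [0.3, 0.1, -2.9]
opening: 0.0468
finger_force: 63.9
time_s: 14.68
position: [0.5875, -0.1316, 0.1313]
eef_rot: [180.0, -0.0, 0.1]
wrist_force: [-1.8, 1.1, 1.2]
opening: 0.0468
finger_force: 64.4
```

Contact is made, with the wrist force up by more than the load. Now I'll open gently, go straight up and check.

```bash
python3 -m pendant '[{"slide":[0,0,0],"twist":[0,0,0],"fingers":-0.2},{"slide":[0,0,0],"twist":[0,0,0],"fingers":-0.3},{"slide":[0,0,0],"twist":[0,0,0],"fingers":-0.7},{"slide":[0,0,0],"twist":[0,0,0],"fingers":-0.7},{"slide":[0,0,0],"twist":[0,0,0],"fingers":-0.7},{"slide":[0,0,-0.3],"twist":[0,0,0],"fingers":-0.7},{"slide":[0,0,-0.8],"twist":[0,0,0],"fingers":-0.7},{"slide":[0,0,-1],"twist":[0,0,0],"fingers":-0.7},{"slide":[0,0,-1],"twist":[0,0,0],"fingers":1},{"slide":[0,0,-0.5],"twist":[0,0,0],"fingers":1},{"slide":[0,0,0],"twist":[0,0,0],"fingers":1},{"slide":[0,0,0],"twist":[0,0,0],"fingers":1}]' 30
python3 wl.py w5 0.075 0.1 0.053; python3 - <<'E'
from h import *
c,T=cam('wrist');I,D=read_camera('wrist');W=cloud(c,T,D)
for n in ['wrist','scene']:
    if n=='scene': c,T=cam(n);I,D=read_camera(n);W=cloud(c,T,D)
    for r in regions_of(n,'start_top')[:2]:
        m=r['pixels']&(D>0)&(W[...,2]>.06); print(n,r['score'],r['point'],m.sum(),W[m].mean(0),cv2.minAreaRect(W[m][:,:2].astype(np.float32)))
    for r in regions_of(n,'pad')[:1]:
        m=r['pixels']&(D>0); print(n,'pad',cv2.minAreaRect(W[m][:,:2].astype(np.float32)))
E
```

```text
time_s: 15.68
position: [0.5877, -0.1316, 0.2763]
eef_rot: [-180.0, -0.2, 0.0]
wrist_force: [-0.7, 0.3, 0.1]
opening: 0.0242
finger_force: 0.0
[ 0.587  -0.1315  0.2744] [-179.9607    0.0167    0.0199] [ 0.6549 -0.1326  0.3473]
band 3131
sink 0.88 [266.3, 183.6] 1573 [ 0.5949 -0.1448  0.0856] ((0.5863144397735596, -0.1444675177335739), (0.1096876859664917, 0.024705644696950912), 0.11200437694787979)
sink 0.7 [239.7, 184.1] 1503 [ 0.591  -0.1202  0.0856] ((0.586551308631897, -0.1208609938621521), (0.024334069341421127, 0.10980377346277237), 89.8594970703125)
sink_a_near 0.86 [264.5, 231.4] [ 0.5344 -0.1435  0.053 ]
sink_a_far 0.85 [268.4, 133.3] [ 0.6391 -0.1464  0.053 ]
sink_a_far 0.52 [398.7, 187.9] [ 0.5832 -0.2832  0.053 ]
wrist pad ((0.5863198041915894, -0.13594990968704224), (0.10232770442962646, 0.152126744389534), 89.81281280517578)
scene pad ((0.5868819355964661, -0.1310119479894638), (0.1001109778881073, 0.15002231299877167), 89.96794891357422)
```

View pics/w5.png

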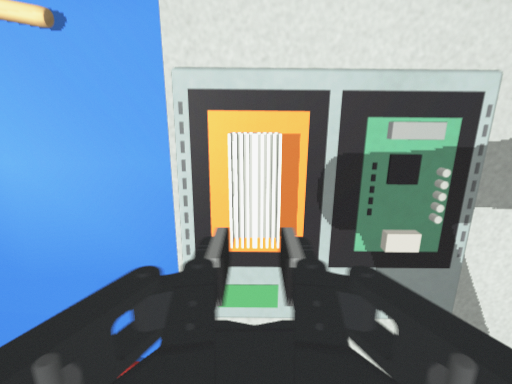

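The pair sits squarely on the pad, at columns 228–282 and rows 132–250, and the board is untouched. Next is the button at about (0.453, -0.206), using closed fingertips.

```bash
python3 -m pendant '[{"slide":[-0.65,0.36,0],"twist":[0,0,0],"fingers":1},{"slide":[-0.8,0.45,0],"twist":[0,0,0],"fingers":1},{"slide":[-0.8,0.45,0],"twist":[0,0,0],"fingers":1},{"slide":[-0.8,0.45,0],"twist":[0,0,0],"fingers":1},{"slide":[-0.3,0.15,0],"twist":[0,0,0],"fingers":1},{"slide":[0,0,0.6],"twist":[0,0,0],"fingers":1},{"slide":[0,0,0.8],"twist":[0,0,0],"fingers":1},{"slide":[0,0,0.8],"twist":[0,0,0],"fingers":1},{"slide":[0,0,0.5],"twist":[0,0,0],"fingers":1},{"slide":[0,0,0.2],"twist":[0,0,0],"fingers":1},{"slide":[0,0,0],"twist":[0,0,0],"fingers":1},{"slide":[0,0,0],"twist":[0,0,0],"fingers":1}]'
python3 - <<'E'
from h import *
I,_=read_camera('scene'); cv2.imwrite('pics/s2.png',cv2.resize(I[110:290,50:250],None,fx=3,fy=3))
E
```

```text
time_s: 17.18
position: [0.4543, -0.2062, 0.1593]
eef_rot: [180.0, -0.0, 0.1]
wrist_force: [0.9, -0.3, 0.1]
opening: -0.0004
finger_force: 0.0
```

View pics/s2.png

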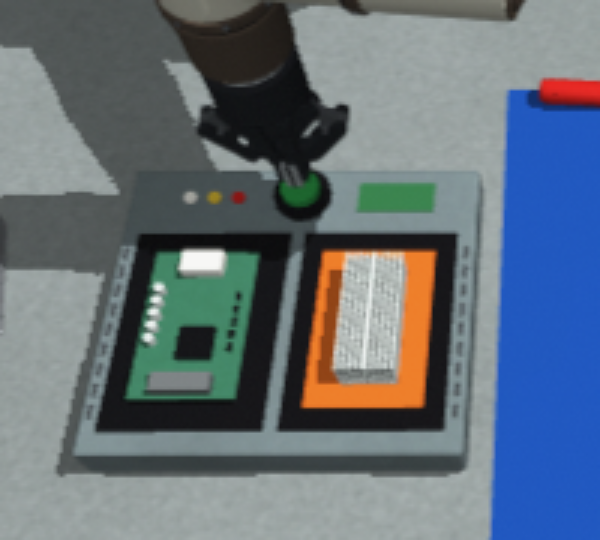

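The closed tips are over the green button (crop 300,190). I'll press down in small steps.

```bash
python3 -m pendant '[{"slide":[0,0,0.2],"twist":[0,0,0],"fingers":1},{"slide":[0,0,0.1],"twist":[0,0,0],"fingers":1},{"slide":[0,0,0.07],"twist":[0,0,0],"fingers":1},{"slide":[0,0,0.06],"twist":[0,0,0],"fingers":1},{"slide":[0,0,0],"twist":[0,0,0],"fingers":1}]';python3 -m pendant '[{"slide":[0,0,0.06],"twist":[0,0,0],"fingers":1},{"slide":[0,0,0.03],"twist":[0,0,0],"fingers":1},{"slide":[0,0,0],"twist":[0,0,0],"fingers":1},{"slide":[0,0,0],"twist":[0,0,0],"fingers":1}]'
```

```text
time_s: 17.65
position: [0.4536, -0.2061, 0.1416]
eef_rot: [180.0, -0.0, 0.1]
wrist_force: [-1.1, 1.3, 2.2]
opening: 0.0001
finger_force: 1.6
time_s: 17.98
position: [0.4537, -0.2061, 0.1387]
eef_rot: [180.0, -0.0, 0.1]
wrist_force: [-1.3, 1.6, 6.8]
opening: -0.0001
finger_force: 3.5
```

```bash
python3 -m pendant '[{"slide":[0,0,0.03],"twist":[0,0,0],"fingers":1},{"slide":[0,0,0],"twist":[0,0,0],"fingers":1},{"slide":[0,0,0],"twist":[0,0,0],"fingers":1}]'
```

```text
time_s: 18.23
position: [0.4537, -0.2061, 0.1385]
eef_rot: [180.0, -0.0, 0.1]
wrist_force: [-3.9, 3.3, 15.7]
opening: 0.0001
finger_force: 7.2
```

The button is on its stop: 15.7 N with no further travel. I'll retreat upward and check.

```bash
python3 -m pendant '[{"slide":[0,0,-0.2],"twist":[0,0,0],"fingers":1},{"slide":[0,0,-0.7],"twist":[0,0,0],"fingers":1},{"slide":[0,0,-0.9],"twist":[0,0,0],"fingers":1},{"slide":[0,0,-0.7],"twist":[0,0,0],"fingers":1},{"slide":[-0.3,0,-0.2],"twist":[0,0,0],"fingers":1},{"slide":[0,0,0],"twist":[0,0,0],"fingers":1},{"slide":[0,0,0],"twist":[0,0,0],"fingers":1},{"slide":[0,0,0],"twist":[0,0,0],"fingers":1}]'; python3 wl.py w6 0.075 0.1 0.053; python3 - <<'E'
from station import *
print(job_done())
E
```

```text
time_s: 18.9
position: [0.441, -0.206, 0.2435]
eef_rot: [-180.0, 0.1, 0.0]
wrist_force: [0.7, -0.5, -1.4]
opening: 0.0002
finger_force: 0.0
[ 0.4411 -0.206   0.2432] [-179.9696    0.1557    0.0279] [ 0.5086 -0.2071  0.3142]
band 5758
sink 0.96 [172.0, 42.8] 2936 [ 0.5603 -0.1453  0.0844] ((0.5599352717399597, -0.14474450051784515), (0.05766777694225311, 0.024933284148573875), 0.17348350584506989)
sink 0.57 [133.8, 42.8] 2798 [ 0.5603 -0.1207  0.0847] ((0.559888482093811, -0.12061669677495956), (0.05739610642194748, 0.02470351569354534), 0.4381141662597656)
sink_a_near 0.96 [179.2, 87.3] [ 0.5314 -0.143   0.053 ]
sink_a_near 0.23 [352.9, 17.7] [ 0.584  -0.2858  0.053 ]
the job is handed in; nothing more can be done
None
```

I lifted both heat sinks in one grasp and set them on the orange pad, fins up, flush and level. With the pair released, I pressed the start button down to its stop, left the board where it was, and handed the job in at about 19 s.

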